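Hang the washed icing comb on the revolving comb tree

TASK

Turn the revolving comb tree by its top handle until its empty arm clicks in at the front, over the red mark on the foot, and let go. Then take the washed yellow icing comb out of the drying rack and hang it on that arm: gently feel the keyhole over the stud, push it home to the collar and slide it down until the slot carries it before you let go. Never force it or let it drop, leave the tree clicked in and the other things undisturbed.

Things in the scene. Friction and masses are not known exactly. Their poses are not given: they have to be found in the camera images.
- tree: Revolving comb tree, fixed: grey foot 130 mm across, telescopic post, crown with 3 level arms 120 deg apart. Origin: foot's underside on the turning axis; z up; front = -x, with a red mark on the foot. Two arms carry a red and a blue comb (sweep radius 120 mm), one is empty. The crown's height is not reported: the post is clamped with the arms' centre line 99 to 131 mm above the table.
- tree_crown (a joint): Crown angle, rad, counterclockwise from above. At 0 the empty arm points to the tree's front (-x), at q along -x turned by q. Starts between 0.55 and 1.4. Friction 0.03 N m; a sprung roller clicks between ribs at 0 and +-2.09: within about 0.15 rad of 0 it draws the crown to 0 when let go, and some 0.2 N m push it out again. Between clicks the crown stays where it is left.
- tree_top (a point): Fixed point on the turning axis 170 mm above the table, amid the turning handle: an upright black bar 40 mm long (along the empty arm's direction), 14 mm thick, top 167 to 199 mm above the table with the crown's height, always 50 mm tall. 8 mm below the bar lies the top of a hub 54 mm across. Other combs' tops reach no higher than the bar.
- tree_front (a point): Fixed point 99.5 mm in front of the turning axis, 115 mm up: middle of the empty arm's neck with the crown at 0, but the true neck is up to 16 mm higher or lower. From the axis out along the arm: rod 12 mm thick; collar 24 mm across, its outer face at 95 mm; neck 8 mm thick, 95 to 104 mm; domed head 16 mm across, 104 to 112 mm. Comb plate goes between collar and head.
- rack: Drying rack, fixed: white plate 84 x 92 mm with a toast-rack row of steel wire hoops, tops 46 mm above the table. Origin: centre of its underside. The comb stands in the middle gap (6 mm wide) along the rack's y, its lower edge 6 mm above the table. (A fixed wire shelf overhangs the table behind: front edge at world x 0.60 m, underside 0.62 m up; keep the wrist in front of it.)
- comb: Washed icing comb, yellow handle, about 130 g, same from both faces and sides, 130 mm tall. Origin: middle of its lower edge; z up along it, y along its width, x normal to it. Steel blade 80 mm wide over the teeth, 4 mm thick, up to z 40 mm; above it a flat plastic plate 64 mm wide, 6 mm thick, to z 100 mm, with a keyhole right through; on top a grip bar.
- comb_eye (a point): On the comb's middle plane at its z 80 mm: here the neck's axis lies when the comb hangs by its slot. Keyhole: hole 22 mm wide from z 46 to 70 mm, then narrowing at 45 deg to a slot 12 mm wide from z 75 to its closed upper end at z 84, notched to centre the neck. The plate is solid from z 32 to 46, below the hole.
- comb_grip (a point): Where to grasp, comb z 116 mm: middle of the grip bar, 56 mm wide, 12 mm thick, z 97 to 130 mm. Grasp across the thickness (comb x), fingertips no lower than z 95 mm so that they clear the collar.
- deli_tub: Bystander: round orange-lidded tub, 116 mm across, 74 mm high, origin at the middle of its underside.
- sprinkles: Bystander: pink-lidded tub, 66 mm across, 96 mm high, origin at the middle of its underside.
- nozzle_a: Bystander: steel piping nozzle, 32 mm across, 46 mm high; origin at the middle of its underside.
- punnet: Bystander: clear punnet of sugar cubes, 68 x 88 mm, 36 mm high, origin at the middle of its underside.
- nozzle_b: Bystander: smaller steel piping nozzle, 28 mm across, 40 mm high, origin at the middle of its underside.

How it is judged:
By the outcome, as a careful person would: the job done as asked, in the order asked, and still so for the second after the job is handed in, with the robot touching nothing.
It also fails if it takes over 64 s, if anything falls off the work surface, if the arm or the gripper's body presses on something with over 40 N, if the wrist force passes 120 N, or if a joint passes its speed limit or range.

ROBOT

A 6-joint arm with a two-finger parallel gripper is mounted at the origin on a cart in front of the work surface, level with it; the furniture and walls round the work are solid. World frame = base frame: x ahead of the robot, y to its left, z up, the work surface at z = 0. Lengths are in m, angles in rad, forces in N, time in s.
With the tool pointing down it reaches from about 0.275 to 0.725 m from the base axis. Payload 15.9 kg.
Tool frame: the origin (TCP) lies at the very end of the fingers, on their centre line; the grasp point (between the pads) lies 19 mm behind it; z points along the fingers, y is the line along which they close (so a half turn about z gives the same grasp; the last joint's range is limited). The gripper opens to 85 mm and grips with 20 to 120 N. Pads are 22 mm wide; open, the fingers measure 114 mm over their backs; the gripper's body (76 mm by 85 mm) begins 54 mm behind the grasp point. The pads swing forward as they close: fully open they stand 13 mm farther back than shut.
Start: joints at [1.22, 0.213, -0.034, 1.323, 0, 1.571], TCP at [0.172, 0.47, 0.231] pointing down, gripper open.
Joint ranges: [-2.98, 2.98], [-0.74, 1.72], [-1.14, 1.35], [-2.1, 2.04], [-1.57, 1.44], [-3.14, 3.14]. Speed limits (rad/s): [1.89, 1.89, 2.39, 2.57, 3.14, 3.14].

INTERFACE

Orientations are given as a unit quaternion [x, y, z, w].
In Python, from plant import * gives the robot as it stands. The module is installed in compiled form; this text tells all that it offers.
- The arm moves only by the tool arm_command, never from a script. Its arguments are lists of equal length, an entry for each row: "travel": the shift along the tool's x, y, z in mm, a list of three; "spin": the turn about the tool's z in rad; "fingers": the closure, from 0 (fully open) to 1 (shut). A call has 1 to 8 rows; each row shifts and turns the commanded pose from where the row before left it, along the tool's axes as they then stand; what a row does not reach is not made up. A row lasts 1/10 s, in which the tool goes at most 50 mm and 8.59 degrees, less where a joint would pass 70% of its speed; a pose out of reach is approached as far as the arm can. A call is refused whole if a number of a shift passes 50 or a number of a turn 0.15, either way. A call with a gripper value outside its range is refused whole. The fingers move at their own pace and stop on an object; "squeeze" is the grip in N (left out, the last holds). Time passes only in rows, so rows that do not move let the fingers close. It gives the time, the measured TCP pose, the force, the opening and the grip force at its end, in the units of the state.
- read_state(): the state, without advancing time (a new reading comes with each control period).
- read_camera(name): name is "scene" or "top"; returns a dict with "color" (400x640x3 uint8, red, green, blue), "fx", "fy", "cx", "cy" (pixels), "world_from_camera" (4x4, takes a point from camera to world coordinates). Camera axes: x right, y down, z forward; pixel columns grow to the right and rows downward; lengths in m; the calibration is good to about 2 mm. A picture is of the moment at which its call begins. There is no depth.
- hand_in(): hands the job in; it is judged then, once.
Trained networks look in a picture, given as the dict that the camera call returned (one of the last four; its "shot" number tells which), for a name from the list of things; names that differ only in an ending like _2 or _b are one class to them, and where a whole thing is asked for, a point or a joint stands for the part that bears it (a point fixed in the world has none). Each returns a list of dicts, best first, with "score" (0 to 1); they miss things now and then, are a little off and sometimes report something else, mostly with a low value. They report only what shows in the picture. A call takes as long as a camera call.
- look_for(label, picture): "extent" ([left, top, width, height] as shares, 0 to 1, of the picture: columns of its width, rows of its height, round what is visible of it).
- trace(label, picture): "mask" (400x640 bool, what is visible of it) and "extent" ([left, top, width, height] as shares, 0 to 1, of the picture: columns of its width, rows of its height, round what is visible of it).
- place_of(label, picture): "centre" ([column, row] as shares, 0 to 1, of the picture: columns of its width, rows of its height: a listed point, or the origin of a listed thing).
The state is a dict: "time_s": time; "joint_positions": joint angles; "dq": joint speeds; "joint_torque": joint torques, N m; "tool_pos": TCP position; "tcp_rot": TCP orientation; "wrist_force": force on the tool from outside, world axes, zero at the start; "moment": the same for the moment, N m; "opening": finger opening in m; "finger_force": force on a finger pad.
Only numpy, scipy, OpenCV 4.12 (cv2) and the standard library are available. Lean on these libraries where they do the work, as an engineer would, in place of code of your own. Each camera call takes 0.05 s, during which the arm holds its last target. There are 200 camera calls.

## Working session

There is one attempt and no reset: what is moved stays moved. The work goes in short steps, Python scripts to look and compute and a tool call to move; the robot and the scene stay as the last step left them, time stands still between calls to the robot, and variables do not carry over. Pictures are saved under pics/ and viewed, at most 13 in all, crops included, and the job is handed in when it is done.

Besides the shell and the picture viewer there is one more tool, called after "Emit:" as name(argument=value, ...) on one line, values as JSON. arm_command: Moves the arm, as the interface text tells. Its arguments: {"type":"object","properties":{"travel":{"type":"array"},"spin":{"type":"array"},"fingers":{"type":"array"},"squeeze":{"type":"number"}},"required":["travel","spin","fingers"]}

```bash
mkdir -p pics; cat > h.py <<'E'
from plant import *
import numpy as np, cv2
from scipy.spatial.transform import Rotation as R
def ray(p,uv):
    T=np.array(p["world_from_camera"]); u,v=uv[0],uv[1]
    d=np.array([(u-p["cx"])/p["fx"],(v-p["cy"])/p["fy"],1.]); return T[:3,3],T[:3,:3]@d
def at_z(p,uv,z):
    o,d=ray(p,uv); return o+d*(z-o[2])/d[2]
def at_x(p,uv,x):
    o,d=ray(p,uv); return o+d*(x-o[0])/d[0]
def proj(p,P):
    T=np.linalg.inv(np.array(p["world_from_camera"])); q=T[:3,:3]@np.array(P)+T[:3,3]
    return np.array([p["fx"]*q[0]/q[2]+p["cx"],p["fy"]*q[1]/q[2]+p["cy"]])
def tri(p1,a,p2,b):
    o1,d1=ray(p1,a);o2,d2=ray(p2,b);d1=d1/np.linalg.norm(d1);d2=d2/np.linalg.norm(d2)
    s=np.linalg.lstsq(np.c_[d1,-d2],o2-o1,rcond=None)[0]
    A=o1+s[0]*d1;B=o2+s[1]*d2; return (A+B)/2,np.linalg.norm(A-B)
def pl(l,p):
    r=place_of(l,p); return [(round(x["score"],2),np.array(x["centre"])*[640,400]) for x in r]
def save(p,n): cv2.imwrite("pics/"+n+".png",p["color"][:,:,::-1])
E
cat > a.py <<'E'
from h import *
np.set_printoptions(precision=4,suppress=True)
S=read_camera("scene");T=read_camera("top")
save(S,"s0");save(T,"t0")
for p in(S,T): print(np.array(p["world_from_camera"]),p["fx"],p["cx"],p["cy"])
for l in["tree","tree_top","tree_front","rack","comb","comb_eye","comb_grip","deli_tub","sprinkles","nozzle_a","punnet"]:
    print(l,pl(l,S)[:2],pl(l,T)[:2])
print(read_state())
E
python3 a.py
```

```text
[[-0.7908 -0.2512  0.5581  0.0429]
 [-0.6117  0.3534 -0.7077  0.4674]
 [-0.0195 -0.9011 -0.4331  0.5017]
 [ 0.      0.      0.      1.    ]] 364.10391696745427 329.1437100802133 197.68710117032532
[[-0.0186 -0.9905  0.1363  0.407 ]
 [-0.9998  0.0183 -0.0035 -0.1761]
 [ 0.001  -0.1364 -0.9907  1.3345]
 [ 0.      0.      0.      1.    ]] 469.7134133743217 318.54757514173525 197.205929826309
tree [(0.81, array([295.424, 270.68 ])), (0.71, array([367.808, 194.08 ]))] [(0.75, array([259.328, 222.   ])), (0.58, array([190.912, 227.6  ]))]
tree_top [(0.72, array([289.984, 203.   ]))] [(0.88, array([248.896, 219.88 ]))]
tree_front [(0.61, array([401.792, 195.68 ]))] [(0.6, array([283.968, 241.4  ]))]
rack [] [(0.69, array([188.224, 229.   ])), (0.16, array([248.832, 220.   ]))]
comb [(0.57, array([226.816, 322.   ]))] [(0.58, array([189.12, 229.2 ])), (0.53, array([205.888, 165.4  ]))]
comb_eye [(0.59, array([220.032, 285.68 ]))] [(0.66, array([437.12, 222.68])), (0.64, array([177.472, 222.   ]))]
comb_grip [(0.69, array([213.568, 269.32 ]))] [(0.72, array([248.384, 221.32 ])), (0.51, array(
[... 285 characters left out ...]
 294.48 ]))] [(0.58, array([189.888, 180.2  ])), (0.46, array([201.984, 167.32 ]))]
punnet [(0.56, array([402.624, 196.52 ])), (0.34, array([366.592, 194.2  ]))] [(0.87, array([437.184, 224.52 ]))]
{'time_s': 1.2, 'joint_positions': array([ 1.22  ,  0.2129, -0.0344,  1.3235,  0.    ,  1.5708]), 'dq': array([ 0.    ,  0.0005, -0.0008, -0.0004,  0.0003,  0.    ]), 'joint_torque': array([ -0.0015, -68.5984,  48.7335,   0.0016,   0.    ,   0.    ]), 'tool_pos': array([0.1718, 0.4695, 0.2313]), 'tcp_rot': array([ 0.1745,  0.9847, -0.    , -0.    ]), 'wrist_force': array([ 0.5662,  1.3581, -0.2785]), 'moment': array([ 0.0026,  0.006 , -0.0508]), 'finger_force': 0.0, 'opening': 0.08540702680483658}
```

View pictures.

```bash
python3 -c "
import cv2
a=cv2.imread('pics/t0.png')[130:300,130:480];cv2.imwrite('pics/t0c.png',cv2.resize(a,None,fx=2.28,fy=2.28,interpolation=cv2.INTER_CUBIC))"
```

```text
(no output)
```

View pics/s0.png

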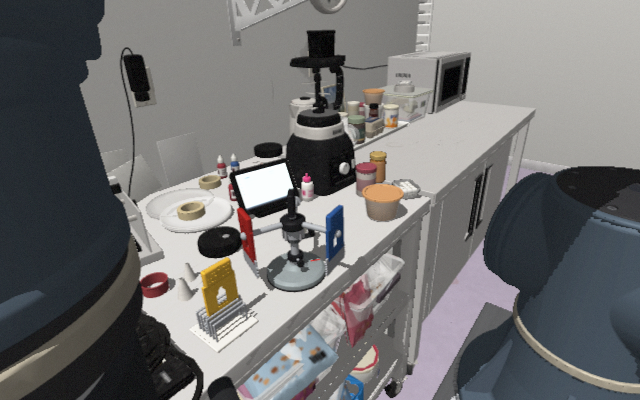

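View pics/t0c.png

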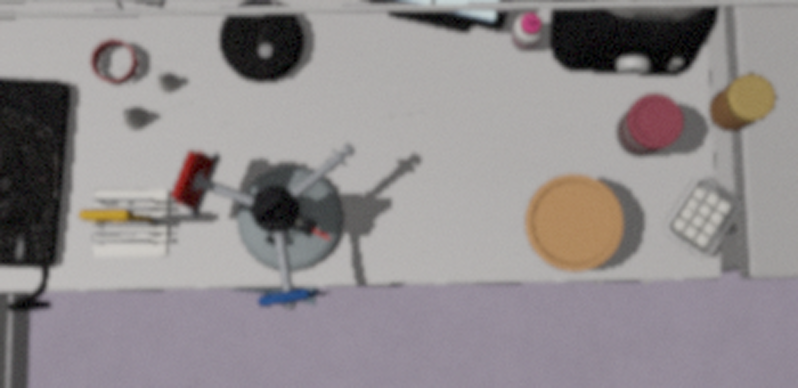

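```bash
python3 -c "
import cv2
a=cv2.imread('pics/s0.png')[170:350,180:360];a=cv2.resize(a,None,fx=3.3,fy=3.3,interpolation=cv2.INTER_CUBIC);cv2.imwrite('pics/s0c.png',a)
b=cv2.imread('pics/t0.png')[180:260,150:300];cv2.imwrite('pics/t0d.png',cv2.resize(b,None,fx=5.3,fy=5.3,interpolation=cv2.INTER_CUBIC))"
```

```text
(no output)
```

View pics/s0c.png

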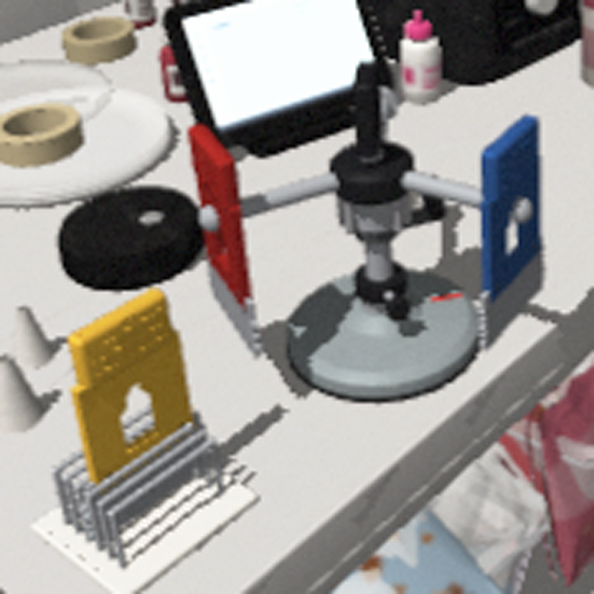

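View pics/t0d.png

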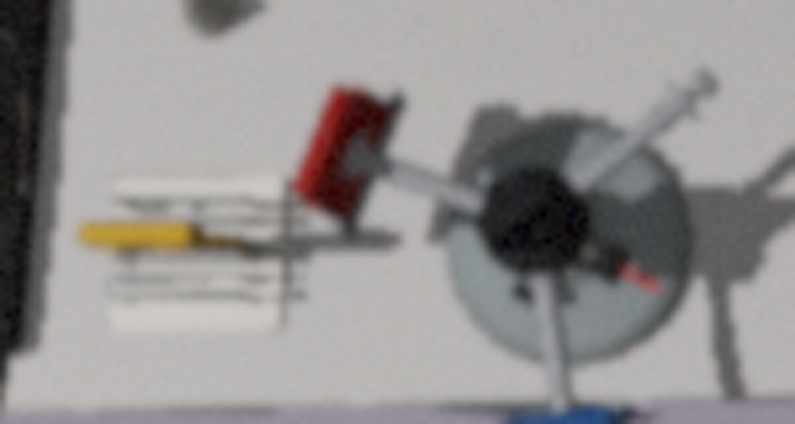

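```bash
cat > b.py <<'E'
from h import *
from scipy.optimize import least_squares
np.set_printoptions(precision=4,suppress=True)
S=read_camera("scene");T=read_camera("top")
np.save("cams.npy",dict(S={k:S[k] for k in("fx","fy","cx","cy","world_from_camera")},T={k:T[k] for k in("fx","fy","cx","cy","world_from_camera")}),allow_pickle=True)
s=lambda u,v:np.array([180+u/3.3,170+v/3.3]); t=lambda u,v:np.array([150+u/5.3,180+v/5.3])
obs=[(T,t(707,82),0,.109,0),(S,s(208,217),-2*np.pi/3,.108,0),(S,s(523,210),2*np.pi/3,.108,0),(T,t(535,219),0,0,.012),(S,s(372,164),0,0,.010),(S,s(371,66),0,0,.068)]
def res(v,sg=1):
    x,y,h,a=v
    return np.concatenate([proj(p,[x+r*np.cos(a+sg*k),y+r*np.sin(a+sg*k),h+dz])-uv for p,uv,k,r,dz in obs])
for sg in(1,-1):
    f=least_squares(res,[.55,0,.115,-.9],args=(sg,)); print(sg,f.x,f.cost,f.fun)
x,y,h,a=f.x
for z in(0,.01): print("foot",at_z(T,t(570,238),z))
print("mark",tri(S,s(430,298),T,t(620,265)),tri(S,s(462,295),T,t(660,290)))
for z in(.01,.02):print(at_z(T,t(620,265),z),at_z(T,t(660,290),z))
# comb grip: top face ends (z .13)
for z in (.136,): print("grip",at_z(T,t(80,234),z),at_z(T,t(192,237),z))
print("rackplate",[at_z(T,t(*c),.004) for c in((115,180),(285,180),(285,330),(108,328))])
print("combtop S", [at_z(S,s(*c),.136) for c in((70,338),(160,292))])
E
python3 b.py
```

```text
1 [ 0.5904 -0.0779  0.0417 -3.9109] 2146.012323368874 [-29.1675  29.0692  11.2568 -11.1279 -11.4908 -15.3199  30.2433 -26.0219
  -0.8261   8.9014  -2.0874  17.4042]
-1 [ 0.5119 -0.0056  0.1307 -0.9059] 6.218537539353841 [ 0.7257 -0.1497  0.061   0.2745  0.6901  0.4583 -0.6673  0.1377  0.3637
 -2.5035 -1.1436  1.7178]
foot [ 0.5143 -0.0059  0.    ]
foot [ 0.5135 -0.0071  0.01  ]
mark (array([ 0.4975, -0.0352,  0.0219]), np.float64(0.0007626978461408959)) (array([ 0.4848, -0.0554,  0.0181]), np.float64(0.0009356384505385916))
[ 0.4986 -0.0337  0.01  ] [ 0.4849 -0.0549  0.01  ]
[ 0.4979 -0.0348  0.02  ] [ 0.4843 -0.0558  0.02  ]
grip [0.5097 0.2129 0.136 ] [0.5072 0.1589 0.136 ]
rackplate [array([0.5497, 0.2377, 0.004 ]), array([0.548 , 0.1465, 0.004 ]), array([0.4677, 0.1454, 0.004 ]), array([0.4705, 0.2396, 0.004 ])]
combtop S [array([0.5122, 0.216 , 0.136 ]), array([0.5076, 0.1641, 0.136 ])]
```

Emit:
arm_command(travel=[[0, 0, -8], [0, 0, -8], [0, 0, -8], [0, 0, -8], [-30, 0, 0], [-35, 0, 0], [-35, 0, 0], [-35, 0, 0]], spin=[0.14, 0.14, 0.14, 0.14, 0, 0, 0, 0], fingers=[0, 0, 0, 0, 0, 0, 0, 0])

```text
time_s: 2.1
tool_pos: [0.2551, 0.3618, 0.2633]
tcp_rot: [0.44, 0.898, 0.0, 0.0]
wrist_force: [0.3, 0.8, 0.2]
opening: 0.085
finger_force: 0.0
```

Emit:
arm_command(travel=[[-35, 0, 0], [-35, 0, 0], [-35, -3, 0], [-35, -3, 0], [-35, -3, 0], [-35, -3, 0], [-35, -3, 0], [-35, -3, 0]], spin=[0, 0, 0, 0, 0, 0, 0, 0], fingers=[0, 0, 0, 0, 0, 0, 0, 0])

```text
time_s: 2.9
tool_pos: [0.4126, 0.1293, 0.2634]
tcp_rot: [0.44, 0.898, 0.0, 0.0]
wrist_force: [0.5, 1.7, 0.4]
opening: 0.0854
finger_force: 0.0
```

Emit:
arm_command(travel=[[-35, -3, 0], [-35, -2, 0], [-35, 0, 0], [-25, 0, 0], [-10, 0, 0], [0, 0, 0]], spin=[0, 0, 0, 0, 0, 0], fingers=[0, 0, 0, 0, 0, 0])

```text
time_s: 3.5
tool_pos: [0.4942, 0.0164, 0.263]
tcp_rot: [0.44, 0.898, -0.0, -0.0]
wrist_force: [0.1, 0.5, -0.8]
opening: 0.0855
finger_force: 0.0
```

Emit:
arm_command(travel=[[-15, 0, 0], [-15, 0, 0], [0, 0, 20], [0, 0, 20], [0, 0, 20], [0, 0, 20], [0, 0, 13], [0, 0, 0]], spin=[0, 0, 0, 0, 0, 0, 0, 0], fingers=[0, 0, 0, 0, 0, 0, 0, 0])

```text
time_s: 4.3
tool_pos: [0.5116, -0.0068, 0.1689]
tcp_rot: [0.44, 0.898, -0.001, -0.001]
wrist_force: [1.0, -0.6, 0.9]
opening: 0.0853
finger_force: 0.0
```

Emit:
arm_command(travel=[[0, 0, 0], [0, 0, 0], [0, 0, 0], [0, 0, 0], [0, 0, 0], [0, 0, 0]], spin=[0, 0, 0, 0, 0, 0], fingers=[0.3, 0.5, 0.6, 0.65, 0.7, 0.72], squeeze=20)

```text
time_s: 4.9
tool_pos: [0.5124, -0.0067, 0.1704]
tcp_rot: [0.44, 0.898, 0.0, 0.0]
wrist_force: [0.6, 0.1, -0.5]
opening: 0.0242
finger_force: 0.0
```

Emit:
arm_command(travel=[[0, 0, 0], [0, 0, 0], [0, 0, 0], [0, 0, 0], [0, 0, 0], [0, 0, 0]], spin=[0, 0, 0, 0, 0, 0], fingers=[0.76, 0.8, 0.84, 0.88, 0.9, 0.9])

```text
time_s: 5.5
tool_pos: [0.5146, -0.0051, 0.1708]
tcp_rot: [0.439, 0.898, 0.002, 0.001]
wrist_force: [17.3, 14.3, -6.6]
opening: 0.0137
finger_force: 21.2
```

Emit:
arm_command(travel=[[0, 1.5, 0], [0, 1.5, 0], [0, 0, 0]], spin=[0, 0, 0], fingers=[0.9, 0.9, 0.9])

```text
time_s: 5.8
tool_pos: [0.5148, -0.0049, 0.1707]
tcp_rot: [0.44, 0.898, -0.0, 0.0]
wrist_force: [-0.6, -1.6, 6.7]
opening: 0.0136
finger_force: 23.4
```

Emit:
arm_command(travel=[[0, 0, 0], [0, 0, 0], [0, 0, 0], [0, 0, 0], [0, 0, 0]], spin=[0.08, 0.1, 0.1, 0.1, 0], fingers=[0.9, 0.9, 0.9, 0.9, 0.9], squeeze=30)

```text
time_s: 6.3
tool_pos: [0.5146, -0.005, 0.1707]
tcp_rot: [0.603, 0.798, -0.0, 0.0]
wrist_force: [-2.4, -1.0, 7.8]
opening: 0.0136
finger_force: 30.5
```

Emit:
arm_command(travel=[[0, 0, 0], [0, 0, 0], [0, 0, 0], [0, 0, 0], [0, 0, 0]], spin=[0.1, 0.1, 0.1, 0.1, 0], fingers=[0.9, 0.9, 0.9, 0.9, 0.9])

```text
time_s: 6.8
tool_pos: [0.5144, -0.005, 0.1707]
tcp_rot: [0.75, 0.662, -0.0, 0.0]
wrist_force: [-5.1, -0.2, 10.5]
opening: 0.0137
finger_force: 30.7
```

Emit:
arm_command(travel=[[0, 0, 0], [0, 0, 0], [0, 0, 0], [0, 0, 0], [0, 0, 0], [0, 0, 0]], spin=[0.1, 0.1, 0.1, 0.08, 0, 0], fingers=[0.9, 0.9, 0.9, 0.9, 0.9, 0.9])

```text
time_s: 7.4
tool_pos: [0.5142, -0.005, 0.1707]
tcp_rot: [0.86, 0.51, -0.0, -0.0]
wrist_force: [-6.6, -0.4, 10.6]
opening: 0.0134
finger_force: 30.9
```

```bash
python3 -c "
from plant import *
print(read_state()['moment'])"
```

```text
[-0.06365031  1.38273535  0.03585536]
```

Emit:
arm_command(travel=[[0, 0, 0], [0, 0, 0], [0, 0, 0], [0, 0, 0], [0, 0, 0], [0, 0, 0], [0, 0, 0], [0, 0, 0]], spin=[0, 0, 0, 0, 0, 0, 0, 0], fingers=[0.8, 0.7, 0.6, 0.5, 0.4, 0.3, 0.2, 0.1])

```text
time_s: 8.2
tool_pos: [0.5147, -0.0049, 0.1703]
tcp_rot: [0.86, 0.51, -0.0, -0.0]
wrist_force: [-0.7, 0.2, 0.3]
opening: 0.0768
finger_force: 0.0
```

Emit:
arm_command(travel=[[0, 0, -10], [0, 0, -15], [0, 0, -20], [0, 0, -25], [0, 0, -20], [0, 0, 0]], spin=[0, 0, 0, 0, 0, 0], fingers=[0.1, 0.1, 0.1, 0.1, 0.1, 0.1])

```text
time_s: 8.8
tool_pos: [0.5158, -0.0049, 0.2635]
tcp_rot: [0.86, 0.51, 0.002, 0.001]
wrist_force: [-0.3, -0.7, 0.6]
opening: 0.077
finger_force: 0.0
```

Emit:
arm_command(travel=[[0, 0, 0], [0, 0, 0], [0, 0, 0], [0, 0, 0], [25, -4, 0], [25, -4, 0], [25, -4, 0], [25, -4, 0]], spin=[-0.11, -0.12, -0.12, -0.107, 0, 0, 0, 0], fingers=[0, 0, 0, 0, 0, 0, 0, 0])

```text
time_s: 9.6
tool_pos: [0.5026, 0.0966, 0.2603]
tcp_rot: [0.722, 0.692, -0.0, -0.0]
wrist_force: [0.3, -0.1, 0.0]
opening: 0.0853
finger_force: 0.0
```

Emit:
arm_command(travel=[[25, 0, 0], [25, 0, 0], [20, 0, 0], [0, 0, 0]], spin=[0, 0, 0, 0], fingers=[0, 0, 0, 0])

```text
time_s: 10.0
tool_pos: [0.5058, 0.1675, 0.26]
tcp_rot: [0.721, 0.693, -0.0, -0.0]
wrist_force: [-0.4, -0.5, 0.3]
opening: 0.0854
finger_force: 0.0
```

```bash
cat > c.py <<'E'
from h import *
S=read_camera("scene");T=read_camera("top");save(S,"s1");save(T,"t1")
a=cv2.resize(T["color"][190:270,150:300,::-1],None,fx=5.3,fy=5.3,interpolation=cv2.INTER_CUBIC)
b=cv2.resize(S["color"][190:330,190:350,::-1],None,fx=1.2*2.4,fy=1.2*2.4,interpolation=cv2.INTER_CUBIC)
cv2.imwrite("pics/t1c.png",a);cv2.imwrite("pics/s1c.png",b);print(a.shape,b.shape,read_state()["tool_pos"])
E
python3 c.py
```

```text
(424, 795, 3) (403, 461, 3) [0.50580798 0.16565137 0.26014638]
```

View pics/t1c.png

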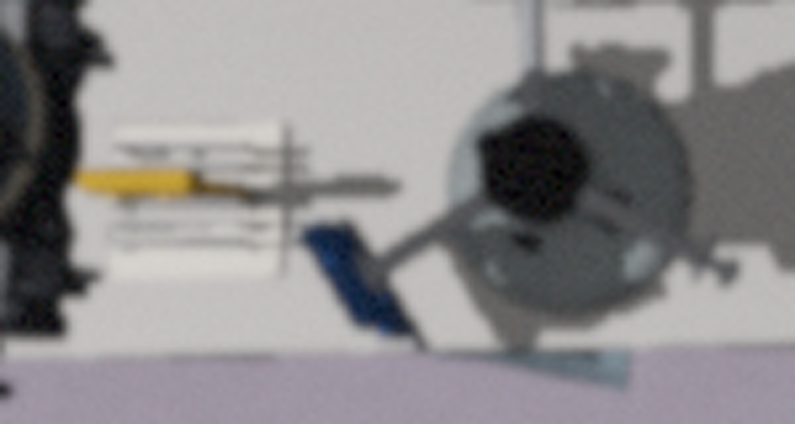

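View pics/s1c.png

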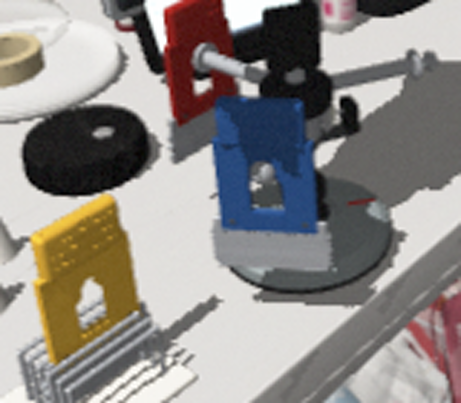

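```bash
cat > d.py <<'E'
from h import *
np.set_printoptions(precision=4,suppress=True)
C=np.load("cams.npy",allow_pickle=True).item();S,T=C["S"],C["T"]
t=lambda u,v:np.array([150+u/5.3,190+v/5.3]); s=lambda u,v:np.array([190+u/2.88,190+v/2.88])
for us in(424,427,430): print(tri(S,s(us,63),T,t(729,270)))
ax=np.array([.514,-.005])
for h in(.122,.126,.13):
    P=at_z(T,t(729,270),h); d=P[:2]-ax; print(h,P,np.hypot(*d),np.degrees(np.arctan2(d[1],d[0])))
for z in (.13,):
    print(proj(S,[*ax,.198]),s(292,12), proj(T,[*ax,.198]),t(535,165))
    for c in((75,181),(192,183)): print(at_z(T,t(*c),.136))
# hub centre scene, blue head
u=np.radians(-118.7+240)
E
python3 d.py
```

```text
(array([ 0.4635, -0.0975,  0.1283]), np.float64(0.005066138805100809))
(array([ 0.4626, -0.0981,  0.1284]), np.float64(0.0027948164709853535))
(array([ 0.4616, -0.0988,  0.1285]), np.float64(0.0005242688603122795))
0.122 [ 0.4617 -0.0985  0.122 ] 0.10715041631671966 -119.20095777540568
0.126 [ 0.4615 -0.0988  0.126 ] 0.10746181746965622 -119.21849062870506
0.13 [ 0.4614 -0.099   0.13  ] 0.1077732286271322 -119.23592216113514
[290.3476 191.8849] [291.3889 194.1667] [246.7804 218.6708] [250.9434 221.1321]
[0.5097 0.2153 0.136 ]
[0.5077 0.1589 0.136 ]
```

Emit:
arm_command(travel=[[11, 1, 0], [10, 1, 0], [0, 0, 25], [0, 0, 30], [0, 0, 30], [0, 0, 30], [0, 0, 25], [0, 0, 15]], spin=[0, 0, 0, 0, 0, 0, 0, 0], fingers=[0, 0, 0, 0, 0, 0, 0, 0])

```text
time_s: 10.9
tool_pos: [0.5082, 0.1865, 0.1033]
tcp_rot: [0.722, 0.692, -0.001, -0.0]
wrist_force: [0.2, -0.3, 0.6]
opening: 0.0853
finger_force: 0.0
```

Emit:
arm_command(travel=[[0, 0, 0], [0, 0, 0], [0, 0, 0], [0, 0, 0], [0, 0, 0], [0, 0, 0], [0, 0, 0]], spin=[0, 0, 0, 0, 0, 0, 0], fingers=[0.3, 0.5, 0.6, 0.7, 0.74, 0.77, 0.79], squeeze=20)

```text
time_s: 11.6
tool_pos: [0.509, 0.1866, 0.1055]
tcp_rot: [0.722, 0.692, 0.0, 0.0]
wrist_force: [0.7, 0.8, -0.8]
opening: 0.0178
finger_force: 0.2
```

Emit:
arm_command(travel=[[0, 0, 0], [0, 0, 0], [0, 0, 0], [0, 0, 0], [0, 0, 0], [0, 0, 0]], spin=[0, 0, 0, 0, 0, 0], fingers=[0.81, 0.83, 0.86, 0.9, 0.93, 0.93])

```text
time_s: 12.2
tool_pos: [0.5099, 0.1866, 0.1056]
tcp_rot: [0.722, 0.692, 0.001, 0.001]
wrist_force: [5.6, -0.9, -1.5]
opening: 0.0121
finger_force: 19.4
```

Emit:
arm_command(travel=[[0, 1, 0], [0, 0, 0], [0, 0, 0]], spin=[0, 0, 0], fingers=[0.95, 0.95, 0.95], squeeze=45)

```text
time_s: 12.5
tool_pos: [0.5109, 0.1865, 0.1056]
tcp_rot: [0.722, 0.692, 0.001, 0.001]
wrist_force: [5.7, -0.2, -0.2]
opening: 0.0116
finger_force: 43.6
```

Emit:
arm_command(travel=[[0, 1, 0], [0, 0, 0], [0, 0, 0]], spin=[0, 0, 0], fingers=[0.95, 0.95, 0.95])

```text
time_s: 12.8
tool_pos: [0.5113, 0.1865, 0.1056]
tcp_rot: [0.722, 0.692, 0.0, 0.0]
wrist_force: [4.5, -1.2, 4.3]
opening: 0.0117
finger_force: 43.8
```

Emit:
arm_command(travel=[[0, 0, -8], [0, 0, -15], [0, 0, -20], [0, 0, -25], [0, 0, -25], [0, 0, -25], [0, 0, -25], [0, 0, 0]], spin=[0, 0, 0, 0, 0, 0, 0, 0], fingers=[0.95, 0.95, 0.95, 0.95, 0.95, 0.95, 0.95, 0.95])

```text
time_s: 13.6
tool_pos: [0.5114, 0.1868, 0.251]
tcp_rot: [0.722, 0.692, 0.001, 0.0]
wrist_force: [0.7, 0.6, -1.3]
opening: 0.0114
finger_force: 43.9
```

```bash
cat > e.py <<'E'
from h import *
import sys
np.set_printoptions(precision=1,suppress=True)
S=read_camera("scene");T=read_camera("top");st=read_state()
Rm=R.from_quat(st["tcp_rot"]).as_matrix();p=np.array(st["tool_pos"])
ex,ey=Rm[:,1],Rm[:,0]  # comb x (normal), comb y (width)
dz=-.0996
W=lambda x,y,z:p+ex*x+ey*y+np.array([0,0,dz+z])
pic=S["color"][:,:,::-1].copy()
P0=proj(S,W(0,0,.065)).astype(int);k=6
o=np.clip(P0-[55,45],0,None);crop=cv2.resize(pic[o[1]:o[1]+90,o[0]:o[0]+110],None,fx=k,fy=k,interpolation=cv2.INTER_CUBIC)
q=lambda P:tuple(((proj(S,P)-o+.5)*k).astype(int).tolist())
for pts in([(-.028,.1),(.028,.1),(.028,.13),(-.028,.13)],[(-.04,0),(.04,0),(.04,.04),(-.04,.04)],[(-.011,.046),(.011,.046),(.011,.07),(.006,.075),(.006,.084),(-.006,.084),(-.006,.075),(-.011,.07)]):
    for sx in(-.003,):
        cv2.polylines(crop,[np.array([q(W(sx,y,z)) for y,z in pts])],True,(0,0,255),1)
cv2.imwrite("pics/"+sys.argv[1]+".png",crop);save(S,sys.argv[1]+"S");save(T,sys.argv[1]+"T")
print(pl("comb_eye",S)[:2],proj(S,W(0,0,.08)),pl("comb_grip",S)[:2],proj(S,W(0,0,.116)),crop.shape)
E
python3 e.py g1
```

```text
[(0.67, array([203.9, 216.1]))] [207.8 216.3] [(0.61, array([403.4, 193.2])), (0.59, array([202.9, 189.6]))] [204.  195.8] (540, 660, 3)
```

View pics/g1.png

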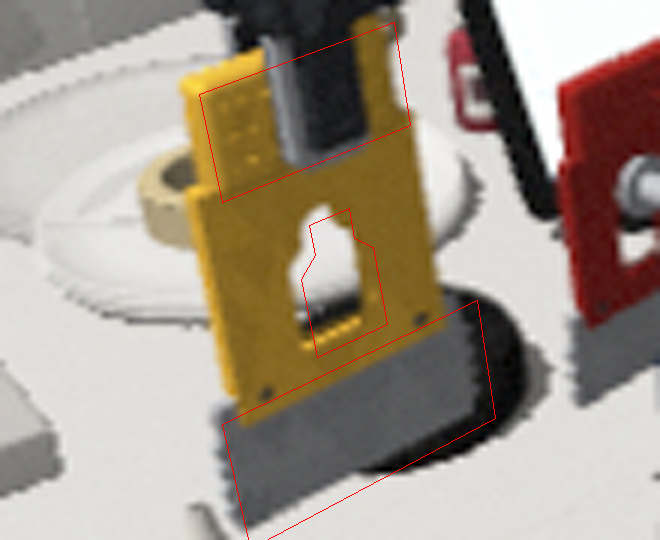

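```bash
cat > f.py <<'E'
from h import *
import sys
def meas(img):
    hsv=cv2.cvtColor(np.ascontiguousarray(img),cv2.COLOR_RGB2HSV)
    m=cv2.inRange(hsv,(18,150,60),(32,255,255));m[:,:150]=0;m[:,260:]=0;m[:150]=0;m[270:]=0
    m[:196]=0
    m=cv2.resize(m,None,fx=4,fy=4,interpolation=cv2.INTER_CUBIC);m=(m>127).astype(np.uint8)
    cs,hi=cv2.findContours(m,cv2.RETR_CCOMP,cv2.CHAIN_APPROX_NONE)
    for c,h in zip(cs,hi[0]):
        a=cv2.contourArea(c)
        if a>300:
            M=cv2.moments(c);print("hole" if h[3]>=0 else "blob",a/16,M["m10"]/a/4,M["m01"]/a/4,np.array(cv2.boundingRect(c))/4)
if len(sys.argv)>1: img=cv2.imread("pics/g1S.png")[:,:,::-1]
else:
    S=read_camera("scene");img=S["color"];save(S,"g2S")
meas(img)
st=read_state();print(st["joint_positions"],st["tool_pos"],st["tcp_rot"])
E
python3 f.py 1
```

```text
blob 1557.125 205.04915910732922 221.3005187846191 [185. 196.  43.  54.]
hole 199.59375 207.88695788320024 223.9318146234539 [201.75 212.75  12.5   21.5 ]
[3.49993588e-01 3.04366462e-01 1.25148255e-01 1.39379632e+00
 1.50445597e-04 1.96385710e+00] [0.5102339  0.18629675 0.24704328] [ 7.22167831e-01  6.91716986e-01 -9.85207744e-04 -5.14903235e-04]
```

Emit:
arm_command(travel=[[0, 0, 0], [0, 0, 0], [0, 0, 0], [0, 0, 0], [0, 0, 0], [0, 0, 0], [0, 0, 0], [0, 0, 0]], spin=[-0.14, -0.14, -0.14, -0.14, -0.14, -0.14, -0.14, -0.14], fingers=[0.95, 0.95, 0.95, 0.95, 0.95, 0.95, 0.95, 0.95])

```text
time_s: 14.6
tool_pos: [0.5103, 0.1863, 0.2471]
tcp_rot: [0.242, 0.97, -0.001, -0.001]
wrist_force: [0.2, -0.9, -1.2]
opening: 0.0113
finger_force: 43.9
```

Emit:
arm_command(travel=[[0, 0, 0], [0, 0, 0], [0, 0, 0], [0, 0, 0], [0, 0, 0], [0, 0, 0], [0, 0, 0], [0, 0, 0]], spin=[-0.14, -0.14, -0.14, -0.14, -0.14, -0.14, -0.14, -0.14], fingers=[0.95, 0.95, 0.95, 0.95, 0.95, 0.95, 0.95, 0.95])

```text
time_s: 15.4
tool_pos: [0.5103, 0.1863, 0.2471]
tcp_rot: [-0.311, 0.951, 0.0, -0.001]
wrist_force: [0.2, 0.1, -1.4]
opening: 0.011
finger_force: 43.9
```

Emit:
arm_command(travel=[[0, 0, 0], [0, 0, 0], [0, 0, 0], [0, 0, 0], [0, 0, 0], [0, 0, 0], [0, 0, 0], [0, 0, 0]], spin=[-0.14, -0.14, -0.14, -0.14, -0.14, -0.14, -0.0616, 0], fingers=[0.95, 0.95, 0.95, 0.95, 0.95, 0.95, 0.95, 0.95])

```text
time_s: 16.2
tool_pos: [0.5103, 0.1863, 0.2472]
tcp_rot: [-0.692, 0.722, 0.0, -0.001]
wrist_force: [0.1, -0.5, -1.9]
opening: 0.0113
finger_force: 43.9
```

```bash
python3 f.py
```

```text
blob 1538.5 208.86683965713357 222.23729484887878 [188. 196.  43.  55.]
hole 196.875 211.49083333333334 225.11964285714285 [204.75 213.75  13.5   22.5 ]
[ 3.49986329e-01  3.04210389e-01  1.25854070e-01  1.39408433e+00
  5.86029754e-05 -1.17621585e+00] [0.51042639 0.18633196 0.247409  ] [-6.91165660e-01  7.22695893e-01  3.56905254e-04 -7.41234702e-04]
```

```bash
python3 - <<'E'
from h import *
S=np.load("cams.npy",allow_pickle=True).item()["S"]
P=np.array([.5103,.1863,.247-.1+.062]);a=proj(S,P)
Rm=R.from_quat([7.22167831e-01,6.91716986e-01,0,0]).as_matrix()
J=np.c_[proj(S,P+Rm[:,0]*.001)-a,proj(S,P+Rm[:,1]*.001)-a,proj(S,P+[0,0,.001])-a]
print(J); print("x_tool,y_tool offset at g1 (mm)",np.linalg.solve(J[:,:2],-np.array([3.6,1.19])/2))
print(np.linalg.solve(J[:,:2],-np.array([3.82,.94])/2), a)
im=cv2.imread("pics/g2S.png")[165:265,150:260];cv2.imwrite("pics/g2c.png",cv2.resize(im,None,fx=6,fy=6,interpolation=cv2.INTER_CUBIC))
E
```

```text
[[-0.53987651 -0.35429099 -0.10016493]
 [ 0.2467454  -0.19426863 -0.53819957]]
x_tool,y_tool offset at g1 (mm) [0.72220416 3.98005867]
[1.0636273  3.77026973] [209.9865839  226.87110465]
```

View pics/g2c.png

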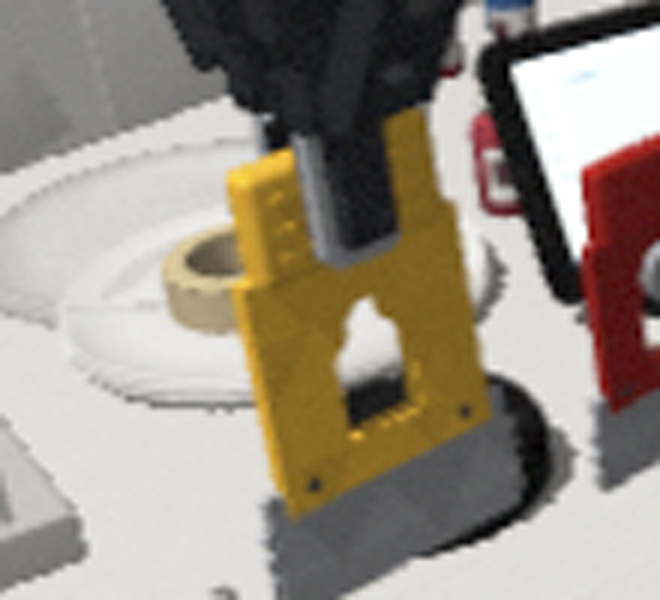

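```bash
python3 - <<'E'
import cv2,numpy as np
a=cv2.imread("pics/g1S.png");b=cv2.imread("pics/g2S.png")
ga=cv2.cvtColor(a,cv2.COLOR_BGR2HSV);gb=cv2.cvtColor(b,cv2.COLOR_BGR2HSV)
def up(h): 
    m=cv2.inRange(h,(18,150,60),(32,255,255)).astype(np.float32); return cv2.GaussianBlur(m,(3,3),0)
A,B=up(ga),up(gb)
def edges(row):
    idx=np.where(row[150:260]>127)[0]+150
    return (idx.min(),idx.max()) if len(idx) else None
for r in range(168,252,6): print(r,edges(A[r]),edges(B[r]))
# patch matching on colour images
for n,(x0,y0,x1,y1) in dict(gripL=(178,176,196,200),shoulderR=(214,178,230,200),hole=(196,206,220,240),lowplate=(188,230,230,250),blade=(184,232,234,268)).items():
    p=a[y0:y1,x0:x1]; s=b[y0-8:y1+8,x0-8:x1+8]
    r=cv2.matchTemplate(s,p,cv2.TM_CCOEFF_NORMED);_,v,_,(u,w)=cv2.minMaxLoc(r)
    def sub(f,g,h): return .5*(f-h)/(f-2*g+h)
    du=sub(r[w,u-1],r[w,u],r[w,u+1]) if 0<u<16 else 0;dw=sub(r[w-1,u],r[w,u],r[w+1,u]) if 0<w<16 else 0
    print(n,v,u+du-8,w+dw-8)
E
```

```text
168 None None
174 None None
180 None None
186 (np.int64(213), np.int64(217)) (np.int64(214), np.int64(220))
192 (np.int64(185), np.int64(218)) (np.int64(193), np.int64(221))
198 (np.int64(185), np.int64(221)) (np.int64(189), np.int64(222))
204 (np.int64(186), np.int64(222)) (np.int64(189), np.int64(225))
210 (np.int64(185), np.int64(223)) (np.int64(191), np.int64(226))
216 (np.int64(186), np.int64(224)) (np.int64(189), np.int64(227))
222 (np.int64(187), np.int64(225)) (np.int64(191), np.int64(228))
228 (np.int64(189), np.int64(226)) (np.int64(192), np.int64(230))
234 (np.int64(190), np.int64(225)) (np.int64(194), np.int64(230))
240 (np.int64(191), np.int64(213)) (np.int64(195), np.int64(219))
246 (np.int64(194), np.int64(201)) (np.int64(197), np.int64(207))
gripL 0.9082750082015991 1.5087605 2.0669832
shoulderR 0.8580869436264038 0.72140694 -0.09132576
hole 0.887233316898346 3.292509 0.63118935
lowplate 0.9405535459518433 3.852106 1.1971445
blade 0.9056084156036377 3.7037554 -0.17634535
```

Emit:
arm_command(travel=[[0, 10, -20], [0, 10, -25], [0, 15, -20], [0, 15, -13], [30, 5, 0], [35, 0, 0], [35, 0, 0], [35, 0, 0]], spin=[0, 0, 0, 0, 0, 0, 0, 0], fingers=[0.95, 0.95, 0.95, 0.95, 0.95, 0.95, 0.95, 0.95])

```text
time_s: 17.05
tool_pos: [0.4493, 0.0529, 0.3259]
tcp_rot: [-0.691, 0.722, 0.0, -0.0]
wrist_force: [-0.3, 1.1, -1.6]
opening: 0.0112
finger_force: 44.1
```

Emit:
arm_command(travel=[[35, 0, 0], [35, 0, 0], [35, 0, 0], [35, 0, 0], [30, 0, 0], [20, 0, 0], [0, 0, 0]], spin=[0, 0, 0, 0, 0, 0, 0], fingers=[0.95, 0.95, 0.95, 0.95, 0.95, 0.95, 0.95])

```text
time_s: 17.75
tool_pos: [0.4413, -0.1376, 0.3256]
tcp_rot: [-0.69, 0.724, 0.0, -0.0]
wrist_force: [0.4, 0.0, -1.4]
opening: 0.0116
finger_force: 44.1
```

Emit:
arm_command(travel=[[0, 0, 0], [0, 0, 0], [0, 0, 0], [0, 0, 0], [0, 0, 0], [0, 0, 0], [0, 0, 0], [0, 0, 0]], spin=[0.14, 0.14, 0.14, 0.14, 0.14, 0.14, 0.14, 0.14], fingers=[0.95, 0.95, 0.95, 0.95, 0.95, 0.95, 0.95, 0.95])

```text
time_s: 18.55
tool_pos: [0.4417, -0.135, 0.326]
tcp_rot: [-0.199, 0.98, 0.0, -0.0]
wrist_force: [-0.7, 0.2, -1.7]
opening: 0.0113
finger_force: 44.0
```

Emit:
arm_command(travel=[[0, 0, 0], [0, 0, 0], [0, 0, 0], [0, 0, 0], [0, 0, 0], [0, 0, 0], [0, 0, 0], [0, 0, 0]], spin=[0.14, 0.14, 0.14, 0.14, 0.14, 0.14, 0.077, 0], fingers=[0.95, 0.95, 0.95, 0.95, 0.95, 0.95, 0.95, 0.95])

```text
time_s: 19.35
tool_pos: [0.4418, -0.1351, 0.326]
tcp_rot: [0.253, 0.968, 0.0, -0.0]
wrist_force: [-0.3, 0.8, -1.2]
opening: 0.0112
finger_force: 44.0
```

Emit:
arm_command(travel=[[-0.5, 0, 25], [0, 0, 30], [0, 0, 30], [0, 0, 30], [0, 0, 25], [0, 0, 15], [0, 0, 0], [0, 0, 0]], spin=[0, 0, 0, 0, 0, 0, 0, 0], fingers=[0.95, 0.95, 0.95, 0.95, 0.95, 0.95, 0.95, 0.95])

```text
time_s: 20.15
tool_pos: [0.4424, -0.1358, 0.1717]
tcp_rot: [0.251, 0.968, 0.0, -0.0]
wrist_force: [0.1, -0.0, -0.5]
opening: 0.0115
finger_force: 43.9
```

```bash
python3 - <<'E'
from h import *
S=read_camera("scene");save(S,"p1S")
c=S["color"][165:265,290:400,::-1]
cv2.imwrite("pics/p1.png",cv2.resize(c,None,fx=6,fy=6,interpolation=cv2.INTER_CUBIC))
d=np.array([-.488,-.873]);
for r in(.098,.108):print(proj(S,[.514+r*d[0],-.005+r*d[1],.129]))
E
```

```text
[335.50466653 212.54318755]
[339.68510243 211.62798582]
```

View pics/p1.png

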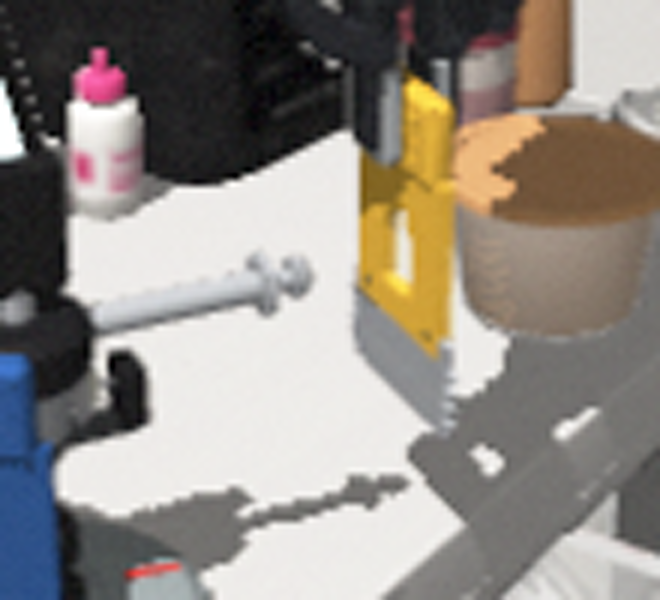

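Emit:
arm_command(travel=[[0, 8, 0], [0, 8, 0], [0, 6, 0], [0, 3, 0], [0, 2, 0], [0, 2, 0], [0, 2, 0], [0, 0, 0]], spin=[0, 0, 0, 0, 0, 0, 0, 0], fingers=[0.95, 0.95, 0.95, 0.95, 0.95, 0.95, 0.95, 0.95])

```text
time_s: 21.0
tool_pos: [0.4576, -0.109, 0.1713]
tcp_rot: [0.252, 0.968, -0.0, -0.0]
wrist_force: [0.8, -0.2, -0.9]
opening: 0.0113
finger_force: 43.9
```

Emit:
arm_command(travel=[[0, 1.5, 0], [0, 1.5, 0], [0, 1, 0], [0, 0, 0]], spin=[0, 0, 0, 0], fingers=[0.95, 0.95, 0.95, 0.95])

```text
time_s: 21.4
tool_pos: [0.4596, -0.1055, 0.1713]
tcp_rot: [0.252, 0.968, -0.0, 0.0]
wrist_force: [0.2, 0.2, -0.9]
opening: 0.0115
finger_force: 44.0
```

Emit:
arm_command(travel=[[0, 1.5, 0], [0, 1.5, 0], [0, 1, 0], [0, 0, 0]], spin=[0, 0, 0, 0], fingers=[0.95, 0.95, 0.95, 0.95])

```text
time_s: 21.8
tool_pos: [0.4615, -0.1019, 0.1713]
tcp_rot: [0.252, 0.968, 0.0, -0.0]
wrist_force: [-0.3, -0.4, -1.0]
opening: 0.0111
finger_force: 44.0
```

Emit:
arm_command(travel=[[0, 1.5, 0], [0, 1.5, 0], [0, 0, 0]], spin=[0, 0, 0], fingers=[0.95, 0.95, 0.95])

```text
time_s: 22.1
tool_pos: [0.463, -0.0993, 0.1713]
tcp_rot: [0.252, 0.968, 0.0, 0.0]
wrist_force: [-0.3, -0.7, -1.3]
opening: 0.0116
finger_force: 44.0
```

Emit:
arm_command(travel=[[0, 1.5, 0], [0, 1, 0], [0, 1, 0], [0, 0, 0]], spin=[0, 0, 0, 0], fingers=[0.95, 0.95, 0.95, 0.95])

```text
time_s: 22.5
tool_pos: [0.4646, -0.0963, 0.1713]
tcp_rot: [0.252, 0.968, 0.0, -0.0]
wrist_force: [-0.3, 0.5, -1.2]
opening: 0.0114
finger_force: 44.0
```

Emit:
arm_command(travel=[[0, 1, 0], [0, 1, 0], [0, 0, 0]], spin=[0, 0, 0], fingers=[0.95, 0.95, 0.95])

```text
time_s: 22.8
tool_pos: [0.4656, -0.0945, 0.1713]
tcp_rot: [0.252, 0.968, 0.0, 0.0]
wrist_force: [-0.3, 0.0, -2.1]
opening: 0.0116
finger_force: 44.0
```

Emit:
arm_command(travel=[[0, 1, 0], [0, 1, 0], [0, 0, 0]], spin=[0, 0, 0], fingers=[0.95, 0.95, 0.95])

```text
time_s: 23.1
tool_pos: [0.4666, -0.0928, 0.1713]
tcp_rot: [0.252, 0.968, 0.0, -0.0]
wrist_force: [0.1, -1.3, -1.4]
opening: 0.0112
finger_force: 44.0
```

Emit:
arm_command(travel=[[0, 1, 0], [0, 0, 0]], spin=[0, 0], fingers=[0.95, 0.95])

```text
time_s: 23.3
tool_pos: [0.4671, -0.0919, 0.1713]
tcp_rot: [0.252, 0.968, 0.0, 0.0]
wrist_force: [0.0, 0.1, -1.0]
opening: 0.0112
finger_force: 44.0
```

Emit:
arm_command(travel=[[0, 1, 0], [0, 0, 0]], spin=[0, 0], fingers=[0.95, 0.95])

```text
time_s: 23.5
tool_pos: [0.4676, -0.0911, 0.1713]
tcp_rot: [0.252, 0.968, 0.0, 0.0]
wrist_force: [-0.2, 0.3, -1.3]
opening: 0.0116
finger_force: 44.0
```

Emit:
arm_command(travel=[[0, 0.7, 0], [0, 0, 0]], spin=[0, 0], fingers=[0.95, 0.95])

```text
time_s: 23.7
tool_pos: [0.4678, -0.0907, 0.1713]
tcp_rot: [0.252, 0.968, -0.0, -0.0]
wrist_force: [-0.6, -2.2, -0.9]
opening: 0.0111
finger_force: 44.1
```

Emit:
arm_command(travel=[[0, 0.7, 0], [0, 0, 0]], spin=[0, 0], fingers=[0.95, 0.95])

```text
time_s: 23.9
tool_pos: [0.468, -0.0904, 0.1713]
tcp_rot: [0.252, 0.968, -0.001, -0.0]
wrist_force: [-1.7, -5.9, -1.2]
opening: 0.012
finger_force: 44.3
```

Emit:
arm_command(travel=[[0, 0.7, 0], [0, 0, 0]], spin=[0, 0], fingers=[0.95, 0.95])

```text
time_s: 24.1
tool_pos: [0.4682, -0.0901, 0.1713]
tcp_rot: [0.252, 0.968, -0.001, -0.0]
wrist_force: [-3.9, -7.7, 0.2]
opening: 0.0117
finger_force: 44.4
```

Emit:
arm_command(travel=[[0, -1, 0], [0, -0.5, 0], [0, 0, 3], [0, 0, 3], [0, 0, 3], [0, 0, 0]], spin=[0, 0, 0, 0, 0, 0], fingers=[0.95, 0.95, 0.95, 0.95, 0.95, 0.95])

```text
time_s: 24.7
tool_pos: [0.4675, -0.0905, 0.1617]
tcp_rot: [0.252, 0.968, -0.0, -0.0]
wrist_force: [-1.6, -2.3, -2.0]
opening: 0.0117
finger_force: 44.1
```

Emit:
arm_command(travel=[[0, 0, 2], [0, 0, 2], [0, 0, 2], [0, 0, 0]], spin=[0, 0, 0, 0], fingers=[0.95, 0.95, 0.95, 0.95])

```text
time_s: 25.1
tool_pos: [0.4677, -0.0906, 0.156]
tcp_rot: [0.252, 0.968, -0.0, -0.0]
wrist_force: [-1.1, -3.0, -2.3]
opening: 0.0113
finger_force: 44.1
```

Emit:
arm_command(travel=[[0, 0, 2], [0, 0, 1], [0, 0, 1], [0, 0, 0]], spin=[0, 0, 0, 0], fingers=[0.95, 0.95, 0.95, 0.95])

```text
time_s: 25.5
tool_pos: [0.4677, -0.0907, 0.1522]
tcp_rot: [0.252, 0.968, -0.0, -0.0]
wrist_force: [-1.5, -4.4, -0.7]
opening: 0.0114
finger_force: 44.2
```

Emit:
arm_command(travel=[[0, 0, 1], [0, 0, 0]], spin=[0, 0], fingers=[0.95, 0.95])

```text
time_s: 25.7
tool_pos: [0.4679, -0.0907, 0.1514]
tcp_rot: [0.252, 0.968, -0.0, 0.0]
wrist_force: [-2.4, -4.4, 2.0]
opening: 0.0115
finger_force: 44.8
```

Emit:
arm_command(travel=[[0, 0, 1], [0, 0, 0]], spin=[0, 0], fingers=[0.95, 0.95])

```text
time_s: 25.9
tool_pos: [0.4681, -0.0908, 0.1507]
tcp_rot: [0.252, 0.968, -0.0, 0.0]
wrist_force: [-2.5, -4.9, 5.3]
opening: 0.0113
finger_force: 45.3
```

Emit:
arm_command(travel=[[0, 0, 0.7], [0, 0, 0]], spin=[0, 0], fingers=[0.95, 0.95])

```text
time_s: 26.1
tool_pos: [0.4683, -0.091, 0.1502]
tcp_rot: [0.252, 0.968, -0.0, 0.001]
wrist_force: [-2.4, -5.4, 8.1]
opening: 0.0111
finger_force: 45.8
```

```bash
python3 - <<'E'
from h import *
S=read_camera("scene");save(S,"p2S")
c=S["color"][165:265,290:400,::-1]
cv2.imwrite("pics/p2.png",cv2.resize(c,None,fx=6,fy=6,interpolation=cv2.INTER_CUBIC))
E
```

```text
(no output)
```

View pics/p2.png

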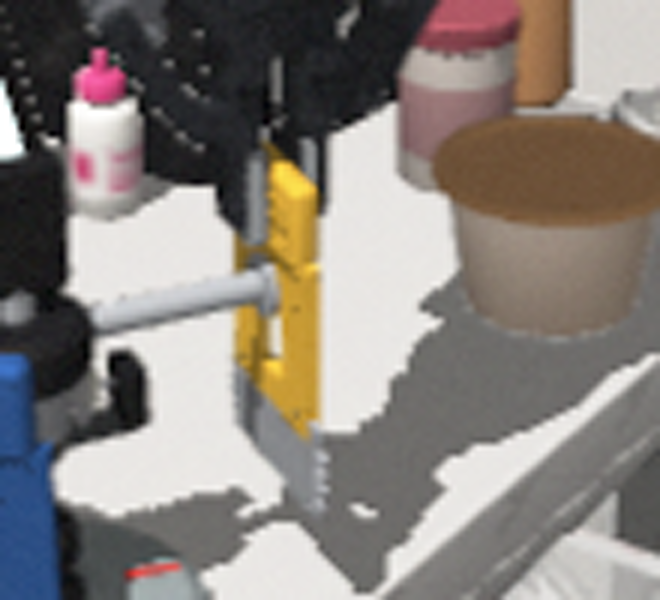

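Emit:
arm_command(travel=[[0, -0.5, -0.7], [0, 0, 0], [0, 0, 0], [0, 0, 0], [0, 0, 0], [0, 0, 0], [0, 0, 0], [0, 0, 0]], spin=[0, 0, 0, 0, 0, 0, 0, 0], fingers=[0.95, 0.95, 0.88, 0.84, 0.8, 0.76, 0.7, 0.6], squeeze=20)

```text
time_s: 26.95
tool_pos: [0.4675, -0.091, 0.1502]
tcp_rot: [0.252, 0.968, 0.0, -0.0]
wrist_force: [-0.1, -0.1, 0.7]
opening: 0.034
finger_force: 0.0
```

Emit:
arm_command(travel=[[0, 0, 0], [0, 0, 0], [0, 0, 0], [0, 0, -5], [0, 0, -10], [0, 0, -15], [0, 0, -20], [0, 0, -25]], spin=[0, 0, 0, 0, 0, 0, 0, 0], fingers=[0.5, 0.45, 0.45, 0.45, 0.45, 0.45, 0.45, 0.45])

```text
time_s: 27.75
tool_pos: [0.4673, -0.091, 0.2265]
tcp_rot: [0.252, 0.968, -0.0, -0.0]
wrist_force: [1.3, -0.7, 0.1]
opening: 0.0473
finger_force: 0.0
```

Emit:
arm_command(travel=[[0, 0, -25], [0, 0, -25], [0, -30, 0], [0, -35, 0], [0, -35, 0], [0, -20, 0], [0, 0, 0]], spin=[0, 0, 0, 0, 0, 0, 0], fingers=[0.45, 0.45, 0.45, 0.45, 0.45, 0.45, 0.45])

```text
time_s: 28.45
tool_pos: [0.4081, -0.1976, 0.2763]
tcp_rot: [0.253, 0.967, -0.0, 0.0]
wrist_force: [-0.0, 0.5, 0.3]
opening: 0.0472
finger_force: 0.0
```

```bash
python3 - <<'E'
from h import *
S=read_camera("scene");T=read_camera("top");save(S,"p3S");save(T,"p3T")
a=cv2.resize(S["color"][150:340,170:420,::-1],None,fx=2.8,fy=2.8,interpolation=cv2.INTER_CUBIC)
cv2.imwrite("pics/p3.png",a)
E
```

```text
(no output)
```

View pics/p3.png

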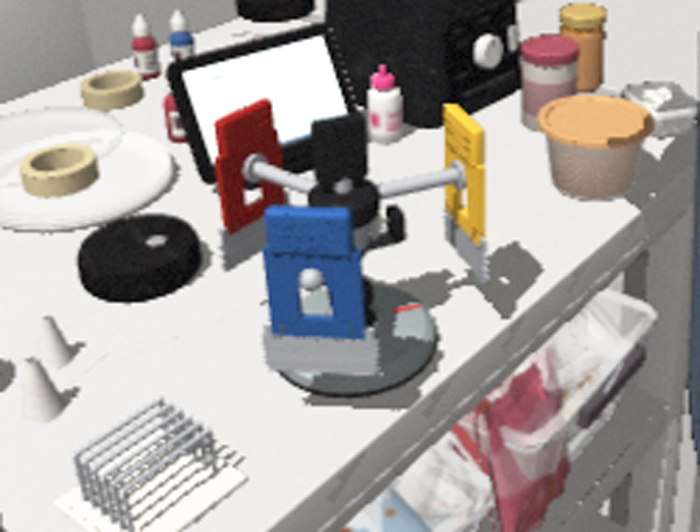

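The yellow comb hangs on the front arm at about (462,185), with its slot on the neck. The crown is still clicked in over the red mark, the rack is empty and nothing else has moved.

```bash
python3 -c "
from plant import *
print(hand_in())"
```

```text
the job is handed in; nothing more can be done
None
```

The yellow comb now hangs by its slot on the tree's empty arm, which is clicked in at the front over the red mark; the gripper is clear, nothing else moved in the last picture, and the job is handed in at about 28.5 s of the 64 s allowed.

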